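Reject the snapped stopper into the catch box

ROBOT

A 6-joint arm with a two-finger parallel gripper is mounted at the origin on a cart in front of the work surface, level with it; the furniture and walls round the work are solid. World frame = base frame: x ahead of the robot, y to its left, z up, the work surface at z = 0. Lengths are in m, angles in rad, forces in N, time in s.
With the tool pointing down it reaches from about 0.35 to 0.775 m from the base axis. Payload 7.3 kg.
Tool frame: the origin (TCP) lies on the centre line of the jaws, within the pads' length; the fingertips stand 14 mm ahead of it and the grasp point (between the pads) lies 5 mm behind it; z points along the fingers, y is the line along which they close (so a half turn about z gives the same grasp; the last joint's range is limited). The gripper opens to 92 mm and grips with 3 to 60 N. Pads are 19 mm wide; open, the fingers measure 130 mm over their backs; the gripper's body (75 mm by 190 mm) begins 47 mm behind the grasp point.
Start: joints at [-1.416, 0.342, 1.524, -0, 1.275, -0.146], TCP at [0.156, -0.501, 0.241] pointing down, gripper open.
Joint ranges: [-2.53, 2.53], [-0.77, 2.02], [0.04, 2.7], [-1, 4.14], [0.28, 2.66], [-3.11, 3.11]. Speed limits (rad/s): [2.57, 2.57, 3.14, 3.14, 3.14, 3.14].

INTERFACE

Orientations are given as a rotation vector (axis times angle).
In Python, from bench import robot gives the robot as it stands. Calls block until the motion is done:
- robot.move_ptp(position, orientation): joint-space move of the TCP to a pose.
- robot.movel(position, rotation=None, v=0.15): straight line of the TCP; rotation=None keeps the orientation; v is the mean speed in m/s.
- robot.set_joints(angles): joint-space move.
- robot.set_gripper(opening, f_grip=None): finger opening in m; f_grip is the grip in N (None keeps the last); returns when the fingers have stopped.
- robot.pause(seconds).
- robot.inverse_kinematics(position, orientation): joint angles nearest the present ones, or None.
- robot.observe(): the state.
- robot.snapshot(name): name is "side" or "top" or "wrist"; returns a dict with "image" (480x640x3 uint8, red, green, blue), "depth" (480x640 float32, m along the optical axis (not along the pixel's ray), 0 where there is no reading), "fovy" (degrees; the focal length in pixels is half the picture's height over the tangent of half this angle, whatever the lens; pixels are square), "cx", "cy" (the principal point, pixels), "distortion" ([k1, k2, p1, p2, k3] as OpenCV has them; the pictures are not rectified), "camera_from_world" (4x4, takes a point from world to camera coordinates); the wrist camera has in their place "tool_from_camera" (4x4, takes a point from camera to tool coordinates, whose origin is the TCP and whose axes are the flange's). Camera axes: x right, y down, z forward; pixel columns grow to the right and rows downward; lengths in m; the calibration is good to about 2 mm. A picture is of the moment at which its call begins: read the wrist's pose just before it.
A pose or a line that the arm cannot do raises robot.IKError and nothing moves.
- robot.finish_job(): hands the job in; it is judged then, once.
The state is a dict: "time_s": time; "qpos": joint angles; "joint_velocities": joint speeds; "effort": joint torques, N m; "eef_pos": TCP position; "tcp_rot": TCP orientation; "contact_force": force on the tool from outside, world axes, zero at the start; "moment": the same for the moment, N m; "width": finger opening in m; "finger_force": force on a finger pad.
Only numpy, scipy, OpenCV 4.12 (cv2) and the standard library are available. Lean on these libraries where they do the work, as an engineer would, in place of code of your own. Each camera call takes 0.05 s, during which the arm holds its last target. There are 200 camera calls.

TASK

One of the three stoppers on the inspection stand has its cork snapped off short. Slide the catch box along its rails until it is below that stopper's lane, push the snapped stopper along the lane off the open front edge so that it drops into the box (push it, do not lift it), then slide the box with the stopper in it back against the stop at its right-hand end. Leave the two good stoppers standing where they are and disturb nothing else on the table.

Things in the scene. Friction and masses are not known exactly. Their poses are not given: they have to be found in the camera images.
- stand: Fixed metal inspection stand. Origin on the table below the middle of the deck's open front edge; x points to the deck's back, y left along the edge, z up. Deck 130 mm deep, 220 wide, top 72 mm up. Ribs (3 wide, 5 high) at y -105, -35, 35, 105 mm bound three lanes centred at y -70, 0, 70, open at the front edge. Rails below the edge carry the box. Foot plate y -255 to 135, x -70 to 130 mm.
- catch_box (a joint): Travel in m of the catch box along the stand's +y: 0 against the right-hand stop, at most 0.225. Box centre at stand y = travel - 0.150, so 0.080, 0.150, 0.220 put it at the three lanes' middles. Slides stiffly (1.5 N friction), stays where left; starts within 0.03 of the right-hand stop.
- box_in (a point): Centre of the catch box's inner floor, 13 mm above the table, 31 mm in front of the deck's edge; axes as the stand's. Open sheet-metal box, outside 86 (x) by 100 (y) by 48 mm, walls 3 mm, rim 58 mm above the table; its back wall is tucked 12 mm beneath the deck's edge.
- box_handle (a point): Grip point on the black upright handle in the middle of the box's front wall: a fin 12 mm thick (y), 32 mm long (x), 30 to 82 mm above the table, free on both sides. The point is 70 mm above the table, 92 mm in front of the deck's edge. Pinch it from above across y, or push it sideways.
- snapped_stopper: The reject: stopper with a round wooden head, 40 mm across and 13 mm thick, lying flat on the deck, with only a ragged stub of cork (21 mm across, about 8 mm high) left on top; 20 g. Origin at the middle of the head's underside, z up. Stands 38 to 62 mm behind the deck's front edge, near the middle of any of the three lanes.
- good_stopper_a: Good stopper, the same 40 mm head (13 mm thick, down) with its full cork (21 mm across) upright on it, 36 mm high in all. Origin at the middle of the underside, z up. Stands in another lane.
- good_stopper_b: Second good stopper, the same as the other, in the third lane.
- tape_roll: Bystander: roll of tape lying flat, 92 mm across, 24 mm high, right of the stand. Origin at its underside's centre.
- date_stamper: Bystander: upright date stamp, 33 x 46 x 87 mm, right of the stand. Origin at its underside's centre.
- glue: Bystander: glue bottle, 47 mm across, 130 mm high, standing right of the stand. Origin at its underside's centre.
- labels: Bystander: banded stack of labels, 43 x 60 x 17 mm, left of the stand. Origin at its underside's centre.
There are look-alikes about, which are no part of the job. Of the things like the snapped_stopper, leave any that is yellow; of the rest the smaller one is meant. Leave any blue look-alike of the good_stopper_b alone.

How it is judged:
On the way, in this order (a step that is already met when the one before it is completed fails the run):
1. the box is below the snapped stopper's lane while the stopper is still on the deck (y of snapped_stopper in the frame of box_in between -0.04 and 0.04 m and height (world z) of snapped_stopper above 0.065 m), for 0.2 s.
2. the snapped stopper has dropped into the box (x of snapped_stopper in the frame of box_in between -0.043 and 0.043 m and y of snapped_stopper in the frame of box_in between -0.05 and 0.05 m and z of snapped_stopper in the frame of box_in between -0.004 and 0.043 m and linear speed of snapped_stopper below 0.05 m/s), for 0.2 s.
At the end, for the whole second after the job is handed in: The snapped stopper lies at rest in the catch box, inside its walls and below its rim; the box is back within 12 mm of its right-hand stop; both good stoppers stand upright on the deck, within 15 mm of where they were (all of step 2 and value of joint catch_box below 0.012 m and height (world z) of each of good_stopper_a, good_stopper_b above 0.065 m and angle between each of good_stopper_a, good_stopper_b's own z axis and vertical below 0.2 rad); the robot touches nothing.
It fails at once if the snapped stopper is lifted (its underside more than 22 mm above the deck) (height (world z) of snapped_stopper above 0.094 m).
It fails at once if a good stopper is moved by more than 15 mm (distance of any of good_stopper_a, good_stopper_b from where it was at the start of the episode above 0.015 m).
It fails at once if a bystander (tape roll, date stamp, glue bottle, labels) is moved by more than 20 mm (distance of any of tape_roll, date_stamper, glue, labels from where it was at the start of the episode above 0.02 m).
It also fails if it takes over 64 s, if anything falls off the work surface, if the arm or the gripper's body presses on something with over 40 N, if the wrist force passes 120 N, or if a joint passes its speed limit or range.

## Working session

There is one attempt and no reset: what is moved stays moved. The work goes in short steps, each a Python script; the robot and the scene stay as the last script left them, time stands still between calls to the robot, and variables do not carry over. Pictures are saved under pics/ and viewed, at most 10 in all, crops included, and the job is handed in when it is done.

```bash
mkdir -p pics; ls
cat > h.py <<'E'
import numpy as np, cv2, pickle
from bench import robot
def snap(n,f):
    o=robot.observe(); s=robot.snapshot(n); s['eef']=o['eef_pos']; s['rot']=o['tcp_rot']
    pickle.dump(s,open(f'pics/{f}.pkl','wb')); cv2.imwrite(f'pics/{f}.png',s['image'][:,:,::-1]); return s
def load(f): return pickle.load(open(f'pics/{f}.pkl','rb'))
def cam(s):
    f=240/np.tan(np.radians(s['fovy'])/2); K=np.array([[f,0,s['cx']],[0,f,s['cy']],[0,0,1.]])
    if 'camera_from_world' in s: T=np.linalg.inv(s['camera_from_world'])
    else:
        W=np.eye(4); W[:3,:3]=cv2.Rodrigues(np.array(s['rot'],float))[0]; W[:3,3]=s['eef']; T=W@s['tool_from_camera']
    return K,np.array(s['distortion'],float),T
def ray(s,px,z):  # pixels -> world points on plane z
    K,d,T=cam(s); u=cv2.undistortPoints(np.array(px,float).reshape(-1,1,2),K,d)[:,0]
    D=np.c_[u,np.ones(len(u))]@T[:3,:3].T; c=T[:3,3]; return c+D*((z-c[2])/D[:,2])[:,None]
def dep(s,px):
    K,d,T=cam(s); px=np.array(px,float).reshape(-1,2); u=cv2.undistortPoints(px.reshape(-1,1,2),K,d)[:,0]
    z=np.array([s['depth'][int(round(v)),int(round(x))] for x,v in px]); P=np.c_[u*z[:,None],z]; return P@T[:3,:3].T+T[:3,3]
def proj(s,P):
    K,d,T=cam(s); C=np.linalg.inv(T); return cv2.projectPoints(np.array(P,float).reshape(-1,3),cv2.Rodrigues(C[:3,:3])[0],C[:3,3],K,d)[0][:,0]
E
python3 - <<'E'
from h import *
for n in('top','side'):
    s=snap(n,n+'0'); print(n,s['fovy'],s['distortion'],cam(s)[2].round(3).tolist())
print(robot.observe())
E
```

```text
pics
top 45.52957359171137 [-0.14191971  0.          0.          0.          0.        ] [[-0.012, -0.982, 0.186, 0.338], [-1.0, 0.011, -0.007, -0.015], [0.005, -0.187, -0.982, 1.373], [0.0, 0.0, 0.0, 1.0]]
side 46.30841835084587 [-0.0435721  0.         0.         0.         0.       ] [[-0.952, -0.145, 0.27, 0.248], [-0.305, 0.368, -0.878, 1.045], [0.028, -0.918, -0.395, 0.569], [0.0, 0.0, 0.0, 1.0]]
{'time_s': 0.1, 'qpos': array([-1.41597159e+00,  3.42668852e-01,  1.52490721e+00,  2.28911147e-05,
        1.27541472e+00, -1.46051567e-01]), 'joint_velocities': array([ 1.10627555e-03, -6.96969751e-04, -8.89355972e-04, -3.45131844e-04,
       -1.37882023e-03, -5.04111129e-05]), 'effort': array([ 1.62951183e-03, -4.32003021e+01, -2.44695085e+01,  7.19797821e-02,
        5.26586850e-02, -4.57629608e-05]), 'eef_pos': array([ 0.15553624, -0.50107439,  0.24011123]), 'tcp_rot': array([-3.10472911e+00, -4.70614805e-01, -2.47476756e-05]), 'contact_force': array([ 0.14399763, -0.16043921, -0.71725339]), 'moment': array([ 0.02596751,  0.01179826, -0.03189708]), 'finger_force': 0.0, 'width': 0.0915169275936133}
```

View pics/top0.png

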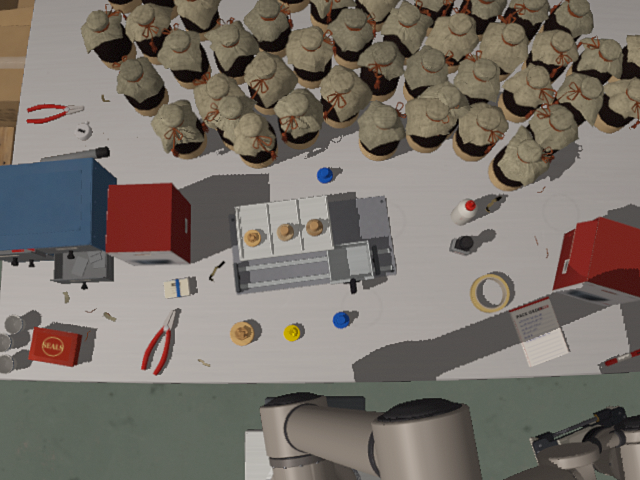

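View pics/side0.png

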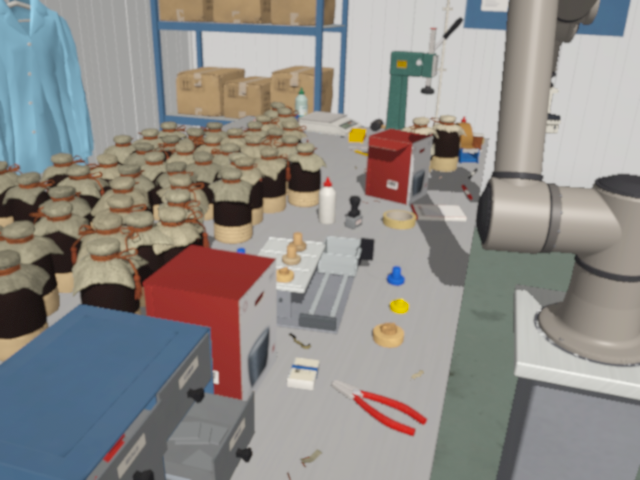

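The top view shows the stand at about (315,240), with stoppers at (253,237), (286,231) and (315,227). The catch box is at (352,262) with its handle at (353,286). The side view shows the nearest stopper (285,273) low and the other two tall.

Candidates for the reject in the top view:
- (253,237): short and in the left lane, so this is my choice.
- (242,332): larger wooden look-alike on the table.
- (291,332): yellow look-alike.
- (286,231) and (315,227): the good, tall stoppers.

I'll check the choice in one close crop.

Run:
```python
from h import *
t=load('top0');s=load('side0')
a=cv2.resize(t['image'][180:300,220:410],None,fx=4,fy=4,interpolation=3)
b=cv2.resize(s['image'][220:340,230:390],None,fx=4,fy=4,interpolation=3)
cv2.imwrite('pics/crop_top.png',a[:,:,::-1]); cv2.imwrite('pics/crop_side.png',b[:,:,::-1])
for n,p,z in(('L',(253,237),.085),('M',(286,231),.1),('R',(315,227),.1)): print(n,ray(t,[p],z).round(4),dep(t,[p]).round(4))
hsv=cv2.cvtColor(t['image'],cv2.COLOR_RGB2HSV)
m=cv2.inRange(hsv,(8,60,100),(22,200,255)); m[:, :220]=0;m[:,340:]=0;m[:210]=0;m[350:]=0
n,_,st,c=cv2.connectedComponentsWithStats(m)
for i in range(1,n):
    if st[i,4]>30: print(st[i],c[i].round(1),dep(t,[c[i]]).round(4))
```

```text
L [[0.5944 0.1315 0.085 ]] [[0.5921 0.1302 0.0964]]
M [[0.6045 0.0547 0.1   ]] [[0.6032 0.0543 0.1062]]
R [[ 0.6131 -0.0114  0.1   ]] [[ 0.6117 -0.0114  0.1065]]
[306 219  17  17 189] [312.9 227.5] [[ 0.611  -0.0066  0.1051]]
[277 224  17  17 190] [283.8 232.3] [[0.5997 0.0591 0.1084]]
[244 230  17  17 236] [252.  237.8] [[0.5912 0.1329 0.0918]]
[230 322  24  24 457] [241.5 333.3] [[0.3768 0.1633 0.0261]]
```

View pics/crop_top.png

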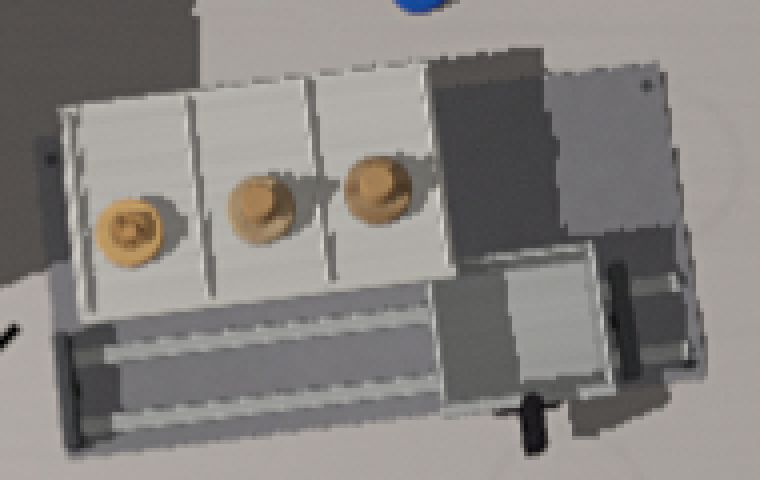

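The crop confirms it: the left-lane stopper shows a ragged stub and the other two have full corks. The deck's front corners are near crop pixels (80,318) and (456,272), and the handle is at (533,425). Next I'll build a rough stand frame and look closer with the wrist camera.

Run:
```python
from h import *
from scipy.spatial.transform import Rotation as R
t=load('top0')
c=lambda x,y:(220+(x-1.5)/4,180+(y-1.5)/4)
P=ray(t,[c(80,318),c(456,272),c(62,105),c(428,62)],.072)
fl,fr,bl,br=P
print(P.round(4)); print('w',np.linalg.norm(fl-fr),np.linalg.norm(bl-br),'d',np.linalg.norm(fl-bl),np.linalg.norm(fr-br))
ex=(bl+br-fl-fr)[:2]; yaw=np.arctan2(ex[1],ex[0]); ey=(fl-fr)[:2]; print('yaw',yaw,np.arctan2(-ey[0],ey[1]))
print('handle',ray(t,[c(533,425)],.082), 'redbox',dep(t,[(150,215),(185,190),(185,235),(110,190)]).round(3).tolist())
print('jars',dep(t,[(260,135),(300,110),(520,160)]).round(3).tolist())
o=robot.observe()
rot=R.from_rotvec([0,0,yaw])*R.from_rotvec([np.pi,0,0])
print(R.from_rotvec(o['tcp_rot']).as_matrix().round(2).tolist())
for r in (rot,rot*R.from_rotvec([0,0,np.pi])):
    print(r.as_rotvec(),robot.inverse_kinematics([.5,.05,.35],r.as_rotvec()))
s=robot.snapshot('wrist'); print(s['tool_from_camera'].round(3).tolist(),s['fovy'])
```

```text
[[ 0.5453  0.1634  0.072 ]
 [ 0.5699 -0.0539  0.072 ]
 [ 0.672   0.176   0.072 ]
 [ 0.6956 -0.0394  0.072 ]]
w 0.2186404107493714 0.2166615042458926 d 0.12737496385293742 0.12650401550590423
yaw 0.10665540428961622 0.11288416252946999
handle [[ 0.47955493 -0.09584174  0.082     ]] redbox [[0.624, 0.343, 0.191], [0.734, 0.315, -0.004], [0.607, 0.297, 0.055], [0.681, 0.435, 0.192]]
jars [[0.818, 0.111, 0.15], [0.863, 0.019, 0.182], [0.755, -0.482, 0.15]]
[[0.96, 0.3, -0.0], [0.3, -0.96, 0.0], [0.0, -0.0, -1.0]]
[3.13712661e+00 1.67454522e-01 1.02536322e-17] [-5.29649920e-02  2.37469430e-01  1.37112942e+00 -4.44089210e-16
  1.53299380e+00  1.41117593e+00]
[-1.67454522e-01  3.13712661e+00 -1.92093603e-16] [-5.29649920e-02  2.37469430e-01  1.37112942e+00 -4.44089210e-16
  1.53299380e+00 -1.73041672e+00]
[[-0.001, -0.951, -0.31, 0.085], [1.0, -0.001, -0.001, -0.001], [0.0, -0.31, 0.951, -0.144], [0.0, 0.0, 0.0, 1.0]] 60.243406902333234
```

Run:
```python
from h import *
from scipy.spatial.transform import Rotation as R
rot=(R.from_rotvec([0,0,.108])*R.from_rotvec([np.pi,0,0])).as_rotvec()
robot.movel([.156,-.501,.33],v=.25)
robot.move_ptp([.60,.03,.30],rot); robot.pause(.3)
s=snap('wrist','w1'); print(robot.observe()['time_s'],robot.observe()['eef_pos'])
o=np.array([.5576,.055,0]); Rz=R.from_rotvec([0,0,.11]).as_matrix()
print(proj(s,[o+Rz@np.array(p) for p in[(0,.11,.072),(0,-.11,.072),(.13,.11,.072),(.13,-.11,.072)]]))
```

```text
3.4667 [0.60000642 0.02970286 0.30005073]
[[170.29949975 238.26788761]
 [401.43026471 237.45545012]
 [153.84250159  94.81044287]
 [410.2428884   93.31083687]]
```

View pics/w1.png

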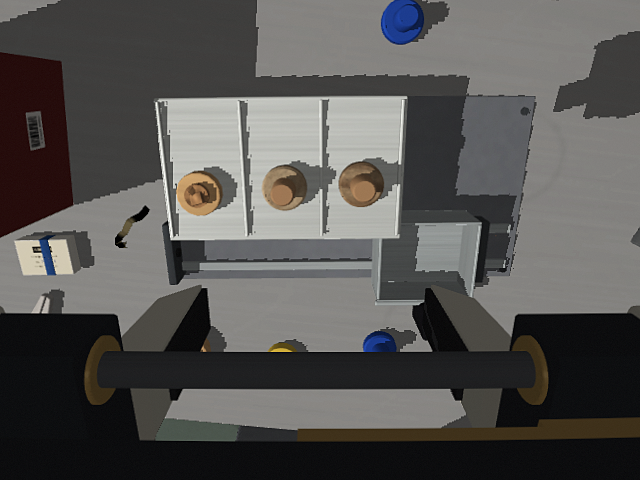

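The wrist view shows the snapped stopper's head at about (199,193) and the good ones at (285,187) and (361,184). The deck corners are near (171,240), (398,237), (157,100) and (406,97). The box's front rim runs from (376,303) to (479,301), with the black handle at about (425,318) behind the finger.

Run:
```python
from h import *
s=load('w1'); t=load('top0')
fl,fr,bl,br=P=ray(s,[(171,240),(398,237.5),(157,99.5),(406,97)],.072)
print(P.round(4)); print([round(np.linalg.norm(a-b),4) for a,b in((fl,fr),(bl,br),(fl,bl),(fr,br))])
ex=(bl+br-fl-fr)[:2]; yaw=np.arctan2(ex[1],ex[0]); ey=(fl-fr+bl-br)[:2]; yy=np.arctan2(-ey[0],ey[1]); print('yaw',yaw,yy)
y=(yaw+yy)/2; o=(fl+fr+bl+br)[:2]/4-.065*np.array([np.cos(y),np.sin(y)]); print('origin',o,(fl+fr)[:2]/2)
Ri=np.array([[np.cos(y),np.sin(y)],[-np.sin(y),np.cos(y)]])
def st(p): return (Ri@(p[:,:2]-o).T).T.round(4)
hsv=cv2.cvtColor(s['image'],cv2.COLOR_RGB2HSV)
m=cv2.inRange(hsv,(6,70,60),(24,220,255)); m[:,:150]=0; m[:150]=0; m[230:]=0
for c in cv2.findContours(m,0,2)[0]:
    if cv2.contourArea(c)>300:
        (x,yv),r=cv2.minEnclosingCircle(c); w=ray(s,[(x,yv),(x+r,yv),(x-r,yv)],.082); print((x,yv,r),w[0],np.linalg.norm(w[1]-w[2]),st(w[:1]))
w=ray(s,[(376,303),(479.5,301)],.058); print('rim corners',st(w),'travel',st(w)[:,1].mean()+.150)
print('handle top',st(ray(t,[(353,286)],.082)))
hs=cv2.inRange(cv2.cvtColor(t['image'],cv2.COLOR_RGB2GRAY),0,50); hs[:276]=0; hs[296:]=0; hs[:,:345]=0; hs[:,362:]=0
pts=cv2.findNonZero(hs)[:,0]; print(pts.min(0),pts.max(0),st(ray(t,[pts.mean(0)],.075)))
```

```text
[[ 0.5438  0.1637  0.072 ]
 [ 0.5693 -0.0511  0.072 ]
 [ 0.6711  0.1759  0.072 ]
 [ 0.6955 -0.037   0.072 ]]
[np.float64(0.2163), np.float64(0.2142), np.float64(0.1279), np.float64(0.127)]
yaw 0.10365014875397179 0.11599065747625538
origin [0.55533309 0.05575649] [0.55656384 0.05628774]
(198.97305297851562, 192.2065887451172, 23.195863723754883) [0.59566931 0.13523099 0.082     ] 0.041678702993320195 [[0.0488 0.0746]]
(284.1405944824219, 187.54637145996094, 22.359846115112305) [0.6078609  0.05980854 0.082     ] 0.03975910514376998 [[ 0.0527 -0.0017]]
(360.5469665527344, 184.01901245117188, 22.655179977416992) [ 0.61821157 -0.0072718   0.082     ] 0.040194930460239774 [[ 0.0556 -0.0695]]
rim corners [[-0.0742 -0.092 ]
 [-0.0726 -0.2   ]] travel 0.003999999999999976
handle top [[-0.0923 -0.1426]]
[348 278] [358 293] [[-0.0898 -0.1431]]
```

Everything agrees with the given sizes: deck about 216 x 128 mm, heads 40 mm, handle x about -0.091. The reject is in the left lane at stand (0.049, 0.075). I'll grip the handle and slide the box to travel 0.22.

```bash
cat >> h.py <<'E'
from scipy.spatial.transform import Rotation as R
YAW=.110; O=np.array([.5560,.0560])
C2=np.array([[np.cos(YAW),-np.sin(YAW)],[np.sin(YAW),np.cos(YAW)]])
ROT=(R.from_rotvec([0,0,YAW])*R.from_rotvec([np.pi,0,0])).as_rotvec()
def W(x,y,z): return [*(O+C2@[x,y]),z]
def S(p): return np.r_[C2.T@(np.array(p[:2])-O),p[2]].round(4)
def rep(*a):
    o=robot.observe(); print(*a,round(o['time_s'],2),S(o['eef_pos']),'w',round(o['width'],4),'ff',round(float(o['finger_force']),2),'F',o['contact_force'].round(1))
E
python3 - <<'E'
from h import *
robot.set_gripper(.06)
robot.move_ptp(W(-.092,-.144,.16),ROT)
robot.movel(W(-.092,-.144,.065),v=.12); rep('down')
robot.set_gripper(0,12); rep('grip')
robot.movel(W(-.092,.070,.065),v=.09); robot.pause(.2); rep('slid')
snap('top','top1')
E
```

```text
down 6.03 [-0.0914 -0.1441  0.0656] w 0.0602 ff 0.0 F [-0.3  0.2 -0.8]
grip 6.83 [-0.092 -0.144  0.065] w 0.0117 ff 12.0 F [-0.7 -0.1  0.1]
slid 9.56 [-0.0932  0.0711  0.065 ] w 0.0117 ff 12.0 F [-5.2 -0.2  5.9]
```

The handle is gripped (11.7 mm) and the box has slid to about 0.22. Next: release and place the slightly open fingers behind the stopper. I'll check both before pushing.

Run:
```python
from h import *
robot.set_gripper(.05); robot.movel(W(-.092,.0705,.17),v=.2)
robot.set_gripper(.012)
robot.move_ptp(W(.102,.0735,.17),ROT)
robot.movel(W(.102,.0735,.090),v=.1); rep('behind')
t=snap('top','top2'); s=snap('side','side2')
a=cv2.resize(t['image'][180:300,210:400],None,fx=2,fy=2,interpolation=3); b=cv2.resize(s['image'][200:340,220:410],None,fx=2,fy=2,interpolation=3)
cv2.imwrite('pics/c2.png',np.vstack([a,b])[:,:,::-1])
```

```text
behind 13.62 [0.1025 0.0735 0.0908] w 0.0118 ff 0.0 F [ 0.5  0.5 -0.8]
```

View pics/c2.png

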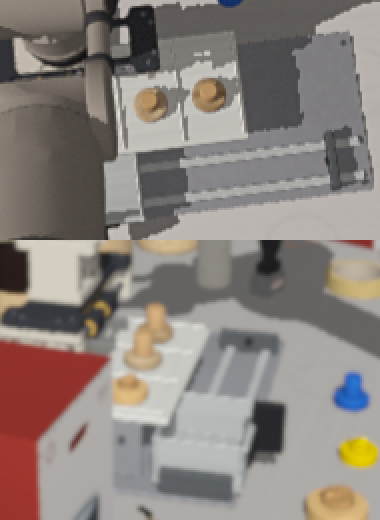

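The box (side part, about (200,450)) sits below the left lane. The reject (130,388) is still on the deck, and both good stoppers are untouched. Now I'll push it slowly off the edge.

Run:
```python
from h import *
robot.movel(W(.045,.0735,.090),v=.05); rep('a')
robot.movel(W(.000,.0735,.090),v=.04); robot.pause(.4); rep('b')
s=snap('side','side3')
robot.movel(W(.03,.0735,.090),v=.1)
robot.movel(W(.03,.0735,.20),v=.2)
robot.move_ptp(W(.045,.03,.30),ROT); robot.pause(.2); w=snap('wrist','w3'); rep('c')
b=cv2.resize(s['image'][240:340,240:370],None,fx=3,fy=3,interpolation=3)
cv2.imwrite('pics/c3.png',np.hstack([b,w['image'][90:390,100:500]])[:,:,::-1])
```

```text
a 15.01 [0.0453 0.0735 0.09  ] w 0.0123 ff 0.0 F [ 0.2  0.4 -0.2]
b 16.68 [0.     0.0735 0.09  ] w 0.0123 ff 0.0 F [ 0.2 -0.4  1.2]
c 18.65 [0.0444 0.0305 0.2982] w 0.0121 ff 0.0 F [ 0.9 -0.2  0.3]
```

View pics/c3.png

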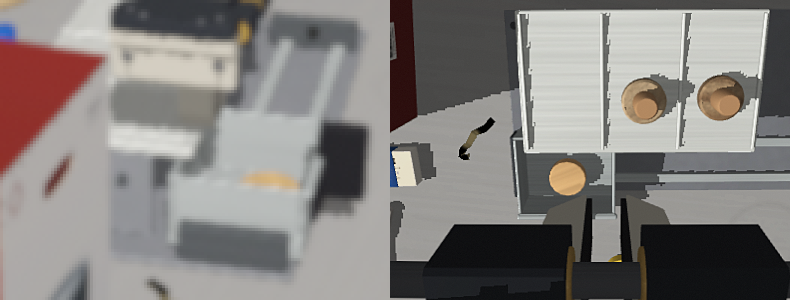

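The stopper lies upside-down in the box (right part, (567,178)), and the good ones haven't moved. Now I'll slide the box back, with small force-watched steps at the end.

Run:
```python
from h import *
robot.set_gripper(.05)
robot.move_ptp(W(-.092,.0705,.16),ROT)
robot.movel(W(-.092,.0705,.065),v=.12); robot.set_gripper(0,12); rep('grip')
robot.movel(W(-.092,-.140,.065),v=.09); rep('slid')
f0=robot.observe()['contact_force']
for y in np.arange(-.1415,-.1535,-.0015):
    robot.movel(W(-.092,y,.065),v=.03); o=robot.observe(); d=C2.T@(o['contact_force']-f0)[:2]; print(round(y,4),d.round(1))
    if d[1]>9: break
robot.set_gripper(.05); rep('rel')
robot.movel(W(-.092,S(robot.observe()['eef_pos'])[1],.17),v=.15)
robot.move_ptp(W(.045,-.03,.30),ROT); robot.pause(.2); w=snap('wrist','w4'); rep('end')
cv2.imwrite('pics/w4.png',w['image'][:,:,::-1])
```

```text
grip 21.88 [-0.092   0.0705  0.0651] w 0.0119 ff 12.0 F [-0.8 -0.4  1.6]
slid 24.38 [-0.0908 -0.1416  0.0651] w 0.0123 ff 12.0 F [ 6.4  0.8 -2.2]
-0.1415 [ 0.9 -0.1]
-0.143 [-0.2  0.4]
-0.1445 [ 0.9 -0.2]
-0.146 [-0.4  0.8]
-0.1475 [0.4 0.3]
-0.149 [ 1.  -0.3]
-0.1505 [1.3 2.9]
-0.152 [2.5 9.4]
rel 27.17 [-0.092 -0.152  0.065] w 0.0498 ff 0.0 F [-0.1  0.2 -0. ]
end 29.17 [ 0.0445 -0.0309  0.2994] w 0.0504 ff 0.0 F [ 0.2  0.1 -0.2]
```

View pics/w4.png

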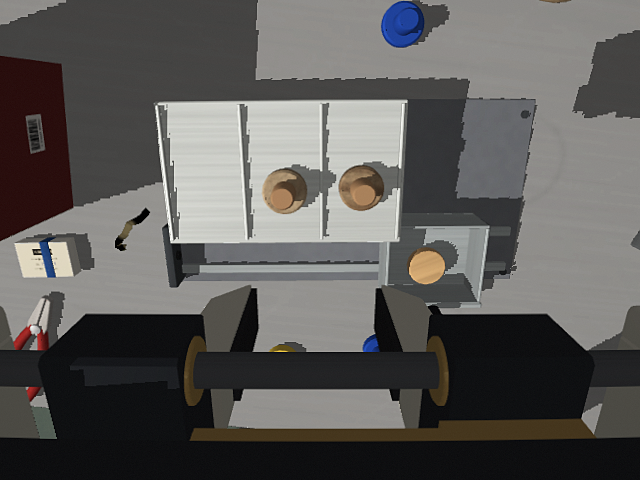

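The box is against its right stop, since contact force rose at the expected position, and the stopper is inside it at (427,267). The good stoppers still stand at (285,190) and (361,188), and the robot touches nothing.

```bash
python3 -c "
from h import *
print(robot.finish_job())"
```

```text
the job is handed in; nothing more can be done
None
```

The job is handed in: the snapped stopper from the left lane lies in the catch box, the box is back against its right-hand stop, and both good stoppers still stand where they were; no verdict was returned.

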